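Snap the magazine cap back onto the rivet dispenser

ROBOT

A 6-joint arm with a two-finger parallel gripper is mounted at the origin on the work surface. World frame = base frame: x ahead of the robot, y to its left, z up, the work surface at z = 0. Lengths are in m, angles in rad, forces in N, time in s.
With the tool pointing down it reaches from about 0.275 to 0.875 m from the base axis. Payload 12.5 kg.
Tool frame: the origin (TCP) lies at the very end of the fingers, on their centre line; the grasp point (between the pads) lies 19 mm behind it; z points along the fingers, y is the line along which they close (so a half turn about z gives the same grasp; the last joint's range is limited). The gripper opens to 85 mm and grips with 20 to 120 N. Pads are 22 mm wide; open, the fingers measure 114 mm over their backs; the gripper's body (76 mm by 85 mm) begins 54 mm behind the grasp point. The pads swing forward as they close: fully open they stand 13 mm farther back than shut.
Start: joints at [1.119, 0.351, 1.652, -0, 1.139, -0.085], TCP at [0.197, 0.513, 0.231] pointing down, gripper open.
Joint ranges: [-2.75, 2.75], [-0.79, 2.1], [0.01, 2.65], [-1.57, 4.71], [0.07, 3.14], [-2.87, 2.87]. Speed limits (rad/s): [2.22, 2.22, 2.79, 3.14, 3.14, 3.14].

INTERFACE

Orientations are given as a 3x3 rotation matrix whose columns are the frame's x, y, z axes.
In Python, from bench import manip gives the robot as it stands. Calls block until the motion is done:
- manip.move_ptp(position, orientation): joint-space move of the TCP to a pose.
- manip.move_l(position, attitude=None, max_speed=0.15): straight line of the TCP; attitude=None keeps the orientation; max_speed is the mean speed in m/s.
- manip.move_j(angles): joint-space move.
- manip.set_gripper(opening, effort=None): opening from 0.0 (shut) to 1.0 (fully open); effort is the grip in N (None keeps the last); returns when the fingers have stopped.
- manip.dwell(seconds).
- manip.inverse_kinematics(position, orientation): joint angles nearest the present ones, or None.
- manip.grab_frame(name): name is "scene" or "top"; returns (picture, depth): 400x640x3 uint8, red, green, blue; 400x640 float32, m along the optical axis (not along the pixel's ray), 0 where there is no reading.
- manip.get_calibration(name): a dict with "camera_matrix" (3x3 intrinsics, pixels), "R" (3x3) and "t" (3): a world point X has camera coordinates R X + t. Camera axes: x right, y down, z forward; pixel columns grow to the right and rows downward; lengths in m; the calibration is good to about 2 mm. A picture is of the moment at which its call begins. get_calibration takes no time and is no camera call.
A pose or a line that the arm cannot do raises manip.Unreachable and nothing moves.
- manip.sign_off(): hands the job in; it is judged then, once.
Trained networks look in the newest picture that a camera, given by its name, has taken for a name from the list of things; names that differ only in an ending like _2 or _b are one class to them, and where a whole thing is asked for, a point or a joint stands for the part that bears it (a point fixed in the world has none). Each returns a list of dicts, best first, with "confidence" (0 to 1); they miss things now and then, are a little off and sometimes report something else, mostly with a low value. They report only what shows in the picture. A call takes as long as a camera call. They do not tell look-alikes from the thing itself.
- manip.look_for(camera, name): "at" ([x, y, z] in m, in world coordinates, good to about 4 mm: the middle of the surface that is visible of it).
Readings, each from a call of its own:
- manip.current_time(): time.
- manip.current_qpos(): joint angles.
- manip.current_joint_vel(): joint speeds.
- manip.current_joint_torque(): joint torques, N m.
- manip.current_ee_pos(): TCP position.
- manip.current_tcp_rot(): TCP orientation.
- manip.current_force(): force on the tool from outside, world axes, zero at the start.
- manip.current_ft_torque(): the same for the moment, N m.
- manip.current_grip_width(): opening from 0.0 (shut) to 1.0 (fully open).
- manip.current_grip_force(): force on a finger pad.
Only numpy, scipy, OpenCV 4.12 (cv2) and the standard library are available. Lean on these libraries where they do the work, as an engineer would, in place of code of your own. Each camera call takes 0.05 s, during which the arm holds its last target. There are 200 camera calls.

TASK

The rivet dispenser has been refilled: put its red cap back on the white magazine neck and press it straight down until both clip arms snap over the rim and the cap stays down, level, by itself, then let go. How far the neck stands out of the housing is not known, so feel for the snap and never push the cap onto the dispenser harder than 25 N. Do not disturb the level, tiles, visor or caliper.

Things in the scene. Friction and masses are not known exactly. Their poses are not given: they have to be found in the camera images.
- dispenser: Rivet dispenser, fixed to the bench: steel base plate 112 x 80 x 5 mm, red housing 84 x 60 mm up to 50 mm, black collar to 54 mm, black push bar on its -x side. Origin: centre of its underside at bench height; z up. A white hollow magazine neck, 60 mm (x) by 40 mm (y), stands up out of it, centred on the origin.
- neck_low (a point): Point on the neck's axis 90 mm above the dispenser's origin. The neck telescopes; it is set so that its flat top lies 0 to 36 mm above this point, by an amount not measured, and does not yield to pressing. On its two x faces, 18.5 mm below its top, runs a round rim bead standing 4 mm out of the wall.
- follower (a joint): Yellow sprung follower plate in the middle of the neck, m pressed down from rest. At rest (0) its top stands 6 mm above the neck's top; 0.006 is level with it. Spring: 1.5 N at 0 plus 0.3 N per mm. A snapped-on cap keeps it at about 0.005; the weight of a cap merely laid on does not hold it down.
- cap_grip (a point): Red cap, 65 to 110 g, standing on its clip arms on the bench. The point is the centre of the upright grip rib on its top: 40 mm long (x), 14 mm thick (y), 30 mm high. z up. Below it the plate, 80 (x) x 52 (y) x 4 mm, top face 15 mm under the point. Goes on with its x along the dispenser's x, either way round.
- cap_under (a point): Centre of the cap plate's underside, 19 mm below cap_grip. Side skirts hang 7 mm down and pass the neck's y faces with 3 mm play. At the x ends hang two black sprung clip arms, 24 mm wide and 30.5 mm long, with slanted inward noses. They meet the bead 9 mm above the seat, need 8 to 13 N, give way 5 to 6 mm above it and pull the cap down a little; then the plate lands hard on the neck's top.
- level: Bystander: aluminium spirit level, 412 x 30 x 51 mm, long along its y, lying on the bench; origin centre of underside.
- tiles: Bystander: stack of six square ceramic tiles, 98 x 98 x 49 mm; origin centre of underside.
- visor: Bystander: black safety visor, about 120 x 170 x 72 mm; origin at the middle of its underside.
- caliper: Bystander: stainless caliper, 230 mm long along its y, 12 mm high; origin at the middle of its beam, on the bench.
Not all that is in view belongs to the job. Of the things shaped like the part that bears cap_grip, the red one is meant.

How it is judged:
By the outcome, as a careful person would: the job done as asked, in the order asked, and still so for the second after the job is handed in, with the robot touching nothing.
It also fails if it takes over 61 s, if anything falls off the work surface, if the arm or the gripper's body presses on something with over 40 N, if the wrist force passes 120 N, or if a joint passes its speed limit or range.

## Working session

There is one attempt and no reset: what is moved stays moved. The work goes in short steps, each a Python script; the robot and the scene stay as the last script left them, time stands still between calls to the robot, and variables do not carry over. Pictures are saved under pics/ and viewed, at most 10 in all, crops included, and the job is handed in when it is done.

```bash
mkdir -p pics; ls
python3 - <<'E'
from bench import manip
import cv2,numpy as np
for n in("scene","top"):
    p,d=manip.grab_frame(n); cv2.imwrite(f"pics/{n}0.png",p[:,:,::-1]); np.savez(f"pics/{n}0.npz",p=p,d=d)
    for k in("dispenser","cap_grip","cap_under","follower","level","tiles","visor","caliper"):
        print(n,k,[(np.round(r["at"],3).tolist(),round(r["confidence"],2)) for r in manip.look_for(n,k)])
    c=manip.get_calibration(n); print(np.round(c["R"],2).tolist(),np.round(c["t"],2))
print(manip.current_time(),manip.current_force())
E
```

```text
pics
scene dispenser [([0.614, -0.147, 0.056], 0.82), ([0.538, 0.184, 0.032], 0.63), ([0.497, 0.448, 0.051], 0.54)]
scene cap_grip [([0.524, 0.311, 0.036], 0.82), ([0.543, 0.181, 0.036], 0.72), ([0.561, 0.054, 0.037], 0.63), ([0.613, -0.144, 0.055], 0.39)]
scene cap_under [([0.537, 0.179, 0.032], 0.82), ([0.673, 0.205, 0.035], 0.63), ([0.565, 0.052, 0.033], 0.54)]
scene follower [([0.599, -0.128, 0.128], 0.5), ([0.76, -0.06, 0.051], 0.15)]
scene level [([0.756, -0.062, 0.054], 0.84)]
scene tiles [([0.496, 0.447, 0.052], 0.72)]
scene visor [([0.556, -0.489, 0.05], 0.83)]
scene caliper [([0.415, 0.063, 0.005], 0.7)]
[[0.77, 0.64, 0.01], [0.45, -0.52, -0.73], [-0.46, 0.56, -0.69]] [-0.46 -0.21  1.48]
top dispenser [([0.578, -0.118, 0.048], 0.57)]
top cap_grip [([0.557, 0.065, 0.032], 0.9), ([0.661, 0.216, 0.03], 0.73), ([0.515, 0.312, 0.035], 0.68), ([0.527, 0.187, 0.032], 0.55)]
top cap_under [([0.531, 0.187, 0.034], 0.84), ([0.51, 0.312, 0.033], 0.73), ([0.66, 0.217, 0.034], 0.64)]
top follower [([0.591, -0.122, 0.132], 0.61)]
top level [([0.757, -0.026, 0.052], 0.7)]
top tiles [([0.488, 0.478, 0.048], 0.62)]
top visor [([0.536, -0.507, 0.06], 0.68)]
top caliper [([0.413, 0.074, 0.009], 0.76), ([0.486, 0.474, 0.052], 0.65)]
[[-0.01, -1.0, 0.01], [-0.98, 0.01, -0.2], [0.2, -0.01, -0.98]] [-0.01  0.59  1.19]
0.9 [ 0.4839778   0.25950655 -0.11876369]
```

View pics/scene0.png

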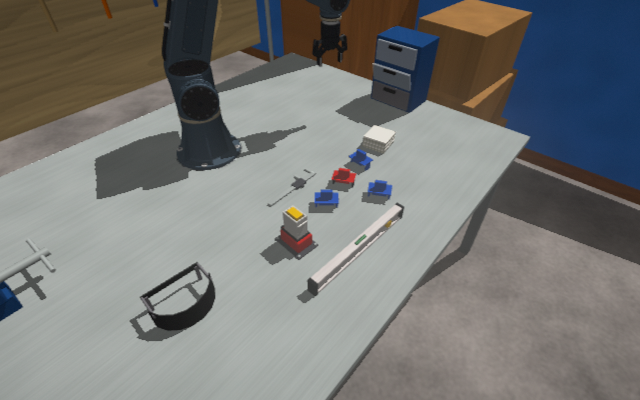

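View pics/top0.png

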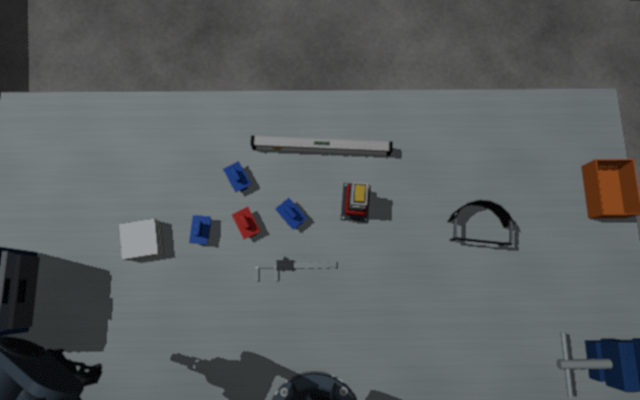

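Scene (640x400): red cap at (343,176), with blue look-alikes at (326,198), (380,188) and (360,157); dispenser at (296,230). In the top view the red cap is at (246,222), the blue ones at (237,176), (291,213) and (201,229), and the dispenser at (356,200). The red one is the one described, so I'm measuring that and checking it in a close crop.

```bash
cat > h.py <<'E'
from bench import manip
import cv2,numpy as np
def cloud(n,p,d):
    c=manip.get_calibration(n);K=np.array(c["camera_matrix"]);R=np.array(c["R"]);t=np.array(c["t"])
    v,u=np.mgrid[:400,:640]
    X=np.stack([(u-K[0,2])/K[0,0]*d,(v-K[1,2])/K[1,1]*d,d],-1)
    return (X-t)@R          # R^T (X-t)
def red(p):
    h=cv2.cvtColor(p,cv2.COLOR_RGB2HSV).astype(int)
    return ((h[...,0]<8)|(h[...,0]>172))&(h[...,1]>130)&(h[...,2]>50)
def near(W,c,r): return np.hypot(W[...,0]-c[0],W[...,1]-c[1])<r
def rect(P): 
    (c,s,a)=cv2.minAreaRect((P[:,:2]*1000).astype(np.float32)); return np.round(c,1),np.round(s,1),round(a,1)
E
python3 - <<'E'
from h import *
for n in("scene","top"):
    f=np.load(f"pics/{n}0.npz");p,d=f["p"],f["d"];W=cloud(n,p,d)
    m=red(p)&(d>0)&near(W,(.53,.187),.07);P=W[m]
    print(n,"cap",len(P),np.percentile(P[:,2],[2,25,50,75,98]).round(4),rect(P))
    Q=P[P[:,2]>.05]; print(" rib",len(Q),rect(Q) if len(Q)>3 else"",np.percentile(Q[:,2],[50,95]))
    Q=P[(P[:,2]>.028)&(P[:,2]<.042)]; print(" plate",len(Q),rect(Q))
    m=(d>0)&near(W,(.59,-.12),.09);P=W[m]
    Q=P[P[:,2]>.07];print(" neck",len(Q),rect(Q),np.percentile(Q[:,2],[50,80,90,95,99]).round(4))
    Q=P[P[:,2]>np.percentile(Q[:,2],99)-.012];print(" necktop",len(Q),rect(Q))
    m=red(p)&(d>0)&near(W,(.59,-.12),.09);Q=W[m];print(" housing",len(Q),rect(Q))
    Q=P[(P[:,2]>.003)];print(" all",len(Q),rect(Q))
f=np.load("pics/scene0.npz");a=cv2.resize(f["p"][140:270,260:400],None,fx=4,fy=4,interpolation=cv2.INTER_CUBIC)
f=np.load("pics/top0.npz");b=cv2.resize(f["p"][150:250,190:390],None,fx=3.5,fy=3.5,interpolation=cv2.INTER_CUBIC)
cv2.imwrite("pics/crop1.png",a[:,:,::-1]);cv2.imwrite("pics/crop2.png",b[:,:,::-1])
E
```

```text
scene cap 170 [0.0291 0.0327 0.0346 0.0422 0.0649] (array([533.8, 184.6]), array([79.3, 52.6]), 31.3)
 rib 38 (array([532.9, 184.7]), array([37.5, 17.2]), 29.5) [0.06186053 0.06503826]
 plate 124 (array([533.8, 184.6]), array([79.3, 52.6]), 31.3)
 neck 522 (array([ 595.3, -128.1]), array([44.4, 64.7]), 82.8) [0.1158 0.1274 0.1303 0.1311 0.1323]
 necktop 229 (array([ 593.7, -128.3]), array([44.3, 61.6]), 85.4)
 housing 114 (array([ 610.1, -147.4]), array([90.3, 45. ]), 33.9)
 all 1255 (array([ 610.5, -124.1]), array([145.8, 133.4]), 72.9)
top cap 480 [0.0243 0.0331 0.035  0.0378 0.0672] (array([532.1, 186.5]), array([78.2, 50.2]), 26.6)
 rib 79 (array([532.2, 187.8]), array([40.2, 13.7]), 26.7) [0.06407039 0.06879111]
 plate 377 (array([532.1, 186.5]), array([78.2, 50.2]), 26.6)
 neck 398 (array([ 593. , -126.1]), array([40.1, 65. ]), 84.3) [0.1259 0.1309 0.1324 0.1337 0.1352]
 necktop 263 (array([ 594.1, -126.1]), array([40.1, 60.5]), 84.5)
 housing 165 (array([ 593.4, -122.8]), array([53.9, 81.9]), 85.9)
 all 1274 (array([ 589.7, -120.1]), array([177.8, 174.6]), 60.1)
```

View pics/crop1.png

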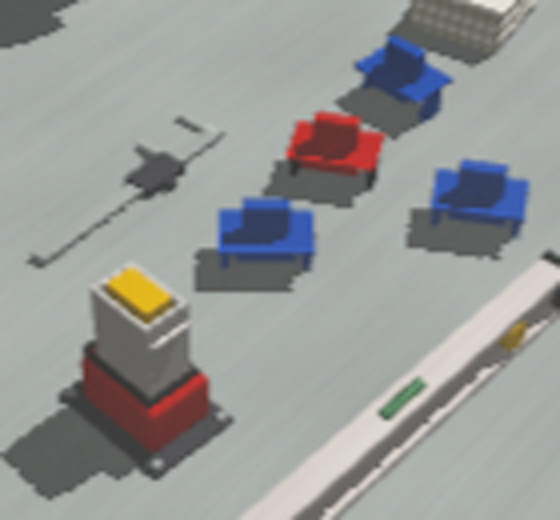

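View pics/crop2.png

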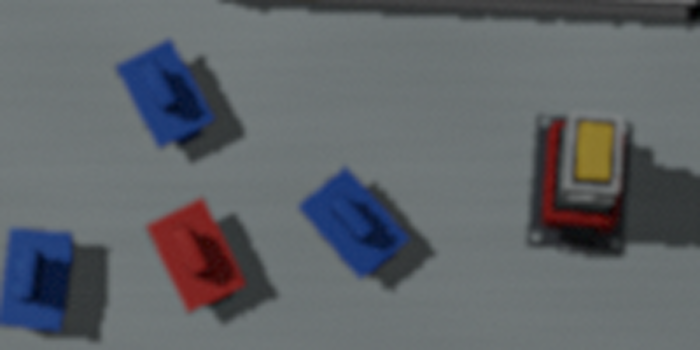

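The crop confirms it: the only red cap is at about (335,145) in crop 1, with its rib upright. The dispenser neck is at (140,300), with the yellow follower on top. Now to grasp it.

```bash
cat >> h.py <<'E'
def down(deg,flip):
    a=np.radians(deg+90+180*flip); y=np.array([np.cos(a),np.sin(a),0]); z=np.array([0,0,-1.]); return np.column_stack([np.cross(y,z),y,z])
CAP=np.array([.5325,.1865]);CA=27.8
NECK=np.array([.5939,-.1272]);NA=-5.1
E
python3 - <<'E'
from h import *
for f in(0,1):
    for c,a in((CAP,CA),(NECK,NA)):
        q=manip.inverse_kinematics([*c,.2],down(a,f)); print(f,a,None if q is None else np.round(q,2))
f=min((0,1),key=lambda f:abs(manip.inverse_kinematics([*CAP,.2],down(CA,f))[5])+abs(manip.inverse_kinematics([*NECK,.2],down(NA,f))[5]))
R=down(CA,f);print("flip",f)
manip.set_gripper(.6,80)
manip.move_ptp([*CAP,.14],R)
manip.move_l([*CAP,.039],max_speed=.08)
print(manip.current_force(),manip.current_time())
manip.set_gripper(0,80)
print("w",manip.current_grip_width(),manip.current_grip_force(),manip.current_force())
manip.move_l([*CAP,.215],max_speed=.12)
print("w",manip.current_grip_width(),manip.current_grip_force(),manip.current_force(),manip.current_time())
p,d=manip.grab_frame("scene");cv2.imwrite("pics/lift.png",cv2.resize(p[60:260,220:460],None,fx=3,fy=3)[:,:,::-1]);np.savez("pics/lift.npz",p=p,d=d)
E
```

```text
0 27.8 [ 0.25  0.41  1.65 -0.    1.08 -1.8 ]
0 -5.1 [-0.29  0.49  1.53 -0.    1.13 -1.77]
1 27.8 [ 0.25  0.41  1.65 -0.    1.08  1.34]
1 -5.1 [-0.29  0.49  1.53 -0.    1.13  1.37]
flip 1
[0.24885985 0.63754495 0.96704655] 4.4833
w 0.14992669986658616 78.0038058757782 [-0.42941807 -0.51753085  2.60111235]
w 0.14691112465209102 77.92401194572449 [-1.04779395  0.54936988 -1.05228896] 6.525
```

View pics/lift.png

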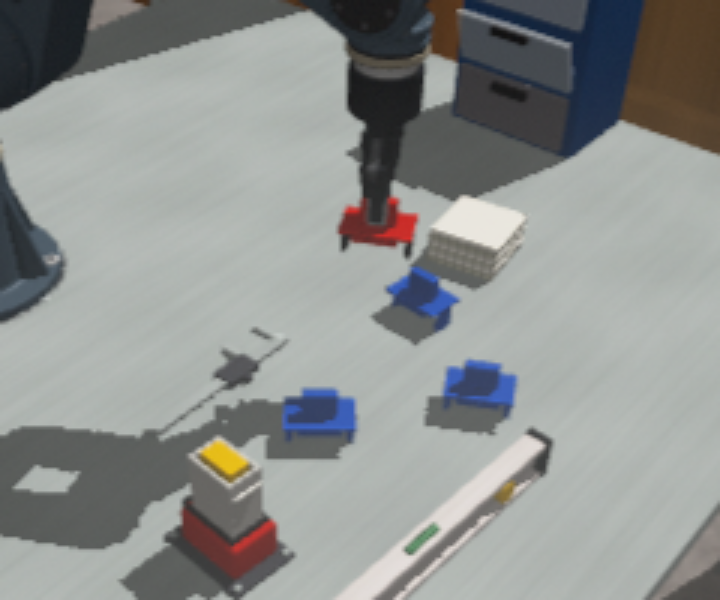

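The cap is lifted level in the gripper at (378,225). Next I move over the neck and check the alignment from the images.

Run:
```python
from h import *
R=down(NA,1)
manip.move_ptp([*NECK,.215],R)
manip.move_l([*NECK,.188],max_speed=.1); manip.dwell(.3)
print(manip.current_force(),manip.current_ft_torque(),manip.current_ee_pos(),manip.current_grip_width(),manip.current_time())
for n in("scene","top"):
    p,d=manip.grab_frame(n);W=cloud(n,p,d);m=(d>0)&near(W,NECK,.08)
    P=W[m&red(p)&(W[...,2]>.14)];print(n,len(P),np.percentile(P[:,2],[5,50,95]).round(4),rect(P))
    Q=P[(abs(P[:,2]-.1835)<.006)];print(" plate",len(Q),rect(Q))
    if n=="scene":
        Q=W[m&(W[...,2]>.08)&(W[...,2]<.14)];print(" neck",rect(Q),np.percentile(Q[:,2],[80,95,99]))
        r,c=np.nonzero(m&red(p));r,c=int(r.mean()),int(c.mean())
        cv2.imwrite("pics/hover.png",cv2.resize(p[r-60:r+60,c-70:c+70],None,fx=5,fy=5)[:,:,::-1])
```

```text
[-0.14971162  0.4877461  -1.25343891] [0.02512296 0.00600048 0.03170343] [ 0.594081   -0.12722093  0.1884678 ] 0.14588728923109667 8.5083
scene 290 [0.1802 0.1834 0.2109] (array([ 595.5, -134. ]), array([62.9, 78.6]), 83.8)
 plate 243 (array([ 595.9, -129.4]), array([53.6, 78.8]), 85.0)
 neck (array([ 595.1, -128.9]), array([42.6, 64.7]), 83.5) [0.12583649 0.13067996 0.13177198]Traceback (most recent call last):
  File "<stdin>", line 8, in <module>
    return _quantile_unchecked(
        a, q, axis, out, overwrite_input, method, keepdims, weights)
    return _ureduce(a,
                    func=_quantile_ureduce_func,
    ...<5 lines>...
                    overwrite_input=overwrite_input,
                    method=method)
    r = func(a, **kwargs)
    result = _quantile(arr,
                       quantiles=q,
    ...<2 lines>...
                       out=out,
                       weights=wgt)
    slices_having_nans = np.isnan(arr[-1, ...])
                                  ~~~^^^^^^^^^
IndexError: index -1 is out of bounds for axis 0 with size 0
```

View pics/hover.png

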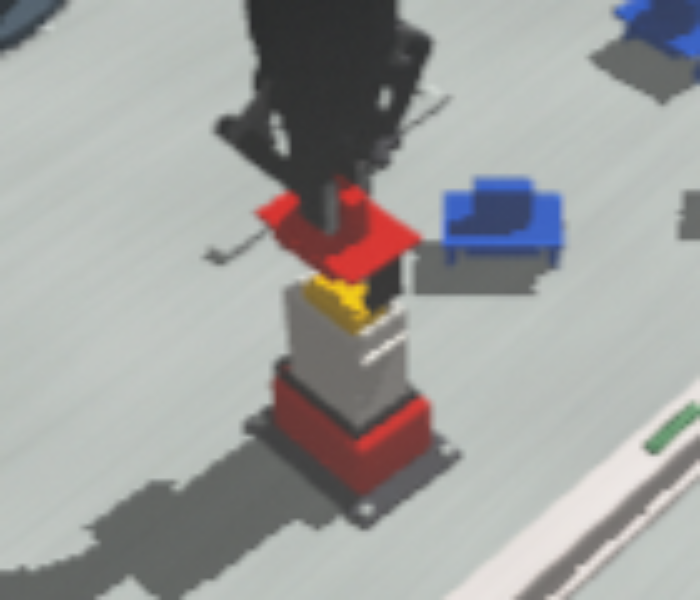

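Hovering: the cap plate at (340,240) sits over the neck at (350,330), yaw matching, and offset by about (+1, -0.7) mm. I'll shift it to correct that and come down guarded.

```bash
cat >> h.py <<'E'
XY=NECK+[-.001,.0006]
def descend(z0,z1,step,limit,base,xy=XY,v=.02):
    out=[]
    for z in np.arange(z0,z1-1e-9,-step):
        manip.move_l([*xy,z],max_speed=v)
        F=manip.current_force()-base; out.append((round(z*1000,1),*np.round(F,1)))
        if abs(F[2])>limit or np.hypot(F[0],F[1])>6: break
    return out
E
python3 - <<'E'
from h import *
manip.move_l([*XY,.186],max_speed=.05);manip.dwell(.2)
base=np.mean([manip.current_force() for _ in range(5)],0);np.save("base.npy",base)
o=descend(.184,.152,.002,5,base,v=.04);print(*[tuple(map(float,r)) for r in o],sep="\n")
print(manip.current_time(),manip.current_ee_pos(),manip.current_ft_torque())
E
```

```text
(184.0, 0.7, -0.1, -0.5)
(182.0, 0.7, -0.6, -0.8)
(180.0, 1.5, -0.8, -0.3)
(178.0, 0.5, -0.6, -0.2)
(176.0, 1.2, -0.6, -0.6)
(174.0, 0.9, -0.7, -0.1)
(172.0, 0.5, -0.1, -0.2)
(170.0, 1.4, -0.9, 0.0)
(168.0, 1.1, -0.2, -1.2)
(166.0, 1.4, -0.0, -1.3)
(164.0, 0.6, -0.2, -0.7)
(162.0, 0.3, -0.9, 0.4)
(160.0, 1.2, 0.1, 0.1)
(158.0, 1.4, -0.3, -1.0)
(156.0, 0.6, -1.0, -1.3)
(154.0, 1.6, -0.5, -0.8)
(152.0, 1.6, -0.0, 0.3)
13.3083 [ 0.59285352 -0.12656646  0.15186563] [ 0.01756245 -0.09251093  0.0438998 ]
```

Run:
```python
from h import *
base=np.load("base.npy")
o=descend(.151,.1395,.001,6,base);
o+=descend(o[-1][0]/1000-.0004,.128,.0004,16.5,base)
print(*[tuple(map(float,r)) for r in o],sep="\n")
print(manip.current_time(),manip.current_ee_pos(),manip.current_ft_torque(),manip.current_grip_width())
```

```text
(151.0, 1.1, -0.7, -1.6)
(150.0, 1.2, -0.1, 0.3)
(149.0, 1.7, -0.3, -0.6)
(148.0, 1.0, -0.4, -0.4)
(147.0, 0.6, -0.4, -1.0)
(146.0, 0.9, -1.1, -0.1)
(145.0, 1.0, -0.9, 1.0)
(144.0, 1.6, 0.1, -0.1)
(143.0, 2.0, -1.0, 0.3)
(142.0, 1.1, -0.8, 2.1)
(141.0, 2.3, -0.1, 5.1)
(140.0, 1.9, -0.4, 6.5)
(139.6, 1.4, -0.5, 4.6)
(139.2, 3.1, -0.3, 5.1)
(138.8, 2.3, -1.3, 3.9)
(138.4, 3.0, -1.0, 3.5)
(138.0, 2.8, -1.2, 2.8)
(137.6, 2.7, -0.5, 1.5)
(137.2, 2.9, -1.0, -0.1)
(136.8, 3.1, -0.8, -1.9)
(136.4, 3.2, -1.5, -2.2)
(136.0, 3.3, -0.6, -2.0)
(135.6, 3.2, -0.1, -2.3)
(135.2, 1.9, -0.5, -2.5)
(134.8, 1.5, -1.0, -1.9)
(134.4, 0.1, 0.3, 1.4)
(134.0, 0.4, -0.2, 2.6)
(133.6, 0.9, 0.0, 2.9)
(133.2, -1.0, -0.1, 5.7)
(132.8, -3.0, 0.9, 8.5)
(132.4, -3.7, 1.1, 13.2)
(132.0, -5.6, 1.4, 16.9)
21.3083 [ 0.59302558 -0.12664519  0.13339433] [ 0.24057281  1.04616195 -0.07637494] 0.15054509709199906
```

Contact came at 142 mm, force gave way around 139 mm with a pull-down of -2.5 N, then a hard landing at 133.4 mm (9 mm lower, as described). The peak was lower than expected, so I'm checking that the cap is level before releasing.

```bash
cat >> h.py <<'E'
def plate(n,zlo,zhi,pic=None):
    p,d=manip.grab_frame(n);W=cloud(n,p,d);m=(d>0)&near(W,NECK,.08)
    P=W[m&red(p)&(W[...,2]>zlo)&(W[...,2]<zhi)]
    if len(P)>20:
        A=np.c_[P[:,:2]-XY,np.ones(len(P))]
        for _ in range(3):
            c=np.linalg.lstsq(A,P[:,2],rcond=None)[0];k=abs(A@c-P[:,2])<.004;A,P=A[k],P[k]
        print(n,len(P),"tilt deg x,y",np.degrees(c[:2]).round(2),"z",c[2].round(4),rect(P))
    if pic:
        K=manip.get_calibration(n);u=np.array(K["camera_matrix"])@(np.array(K["R"])@[*XY,.11]+K["t"]);c,r=(u[:2]/u[2]).astype(int)
        cv2.imwrite(pic,cv2.resize(p[r-50:r+50,c-60:c+60],None,fx=6,fy=6,interpolation=cv2.INTER_CUBIC)[:,:,::-1])
E
python3 - <<'E'
from h import *
base=np.load("base.npy")
print(manip.current_force()-base)
plate("scene",.112,.136,"pics/seat.png")
E
```

```text
[-5.60759893  1.38520223 16.89022724]
scene 216 tilt deg x,y [-0.28 -0.61] z 0.1279 (array([ 594. , -129.3]), array([51.9, 79.1]), 85.8)
```

View pics/seat.png

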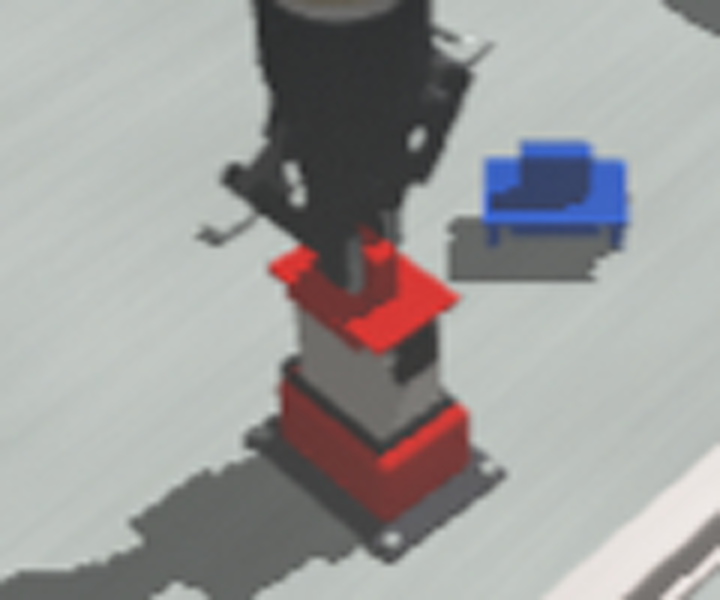

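The cap sits level (tilt under 0.7°), plate at (365,300) with its arm over the bead at (415,345). I'll unload, release, back off and check.

Run:
```python
from h import *
base=np.load("base.npy")
manip.move_l([*XY,.1336],max_speed=.02);print(manip.current_force()-base)
manip.set_gripper(.5);print(manip.current_force()-base)
manip.move_l([*XY,.23],max_speed=.1)
R=manip.current_tcp_rot();manip.move_ptp([.42,.2,.3],R);manip.dwell(.3)
print(manip.current_time())
plate("scene",.112,.136,"pics/fin.png");plate("top",.112,.136)
```

```text
[ 0.6795992  -1.02380495  2.20217379]
[0.24702049 0.22713494 0.01616939]
24.825
scene 193 tilt deg x,y [ 0.04 -0.27] z 0.1289 (array([ 594.6, -129.2]), array([51.3, 78.2]), 84.3)
top 417 tilt deg x,y [-0.18  0.  ] z 0.1301 (array([ 592.5, -126.1]), array([51. , 78.5]), 85.2)
```

View pics/fin.png

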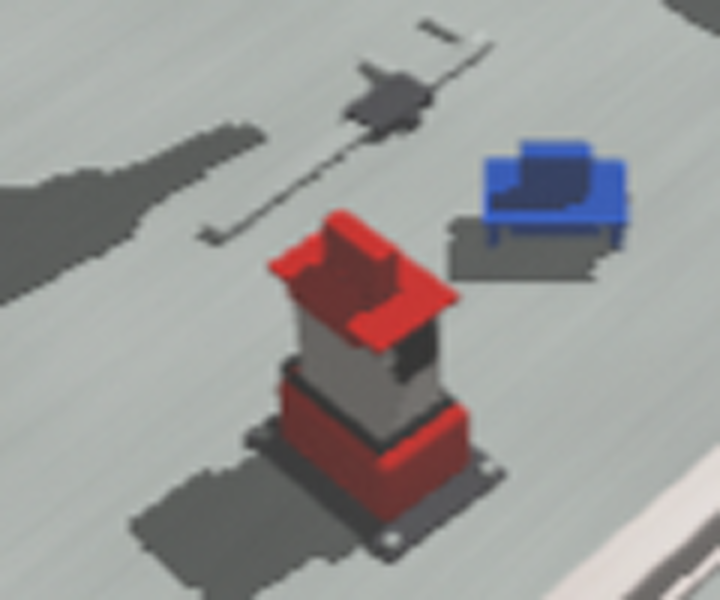

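After release the cap at (365,285) stays down and level on the neck, about 1 mm above the pressed height. That matches the follower's 0.005 when clipped. Handing in.

```bash
python3 -c "
from bench import manip
print(manip.sign_off())"
```

```text
the job is handed in; nothing more can be done
None
```

The red cap is on the dispenser neck, clipped down and level by itself with the gripper clear; readings while pressing peaked at about 17 N, and the job was handed in at about 25 s.

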